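# Load a plaque blank into the engraver's spring magazine

### The job

Take the square-cornered plaque blank out of the slanted drying rack (leave the round-topped one standing in it) and load it face up into the engraver's spring magazine: lay it in the open top of the column and press it down on top of the stack until both spring catches have snapped shut over its ends. Press firmly but do not ram the stack against the bottom, and leave the other things on the bench alone.

Things in the scene. Friction and masses are not known exactly. Their poses are not given: they have to be found in the camera images.
- blank: the plaque blank to load: square-cornered brown wooden board 100 x 64 x 20 mm, about 0.09 kg, paler field on its face, keyholes in its back. Origin: centre of the back; x along the 100 mm, y along the 64 mm, z out of the face (face at z = 20 mm). It starts in either stall of the rack on its short +x end, leaning back: its -x end is uppermost, its face looks away from the robot and 30 deg upward.
- arched_blank: the other blank in the rack, to be left there: same wood, width and thickness, 100 mm long, but its upper (-x) end is a half round. Frame as for blank.
- rack: fixed plywood drying rack, base 225 x 100 mm with side boards 52 mm high, stalls 80 mm high, origin at bench level under its middle. Two stalls one behind the other, 90 mm apart along its x. In each a blank leans by its back on a panel, 30 deg off upright, its foot in a trough with a 10 mm front lip; its top stands 119 mm above the bench. It comes out by pulling it 60 mm or more along its own -x.
- stall_a (a point): origin of a blank seated in the rack's -x stall, 66 mm above the bench. Side rails of the stall (outer faces 80 mm apart) flank the blank's lower half, blank x from 0 to +50 mm, so only its upper half can be gripped across the 64 mm width.
- stall_b (a point): the same point in the rack's +x stall.
- magazine: fixed spring magazine of an engraver on a grey base 270 x 130 x 14 mm; origin at bench level on the column axis, z up, x along the base and the blanks' length. Four aluminium corner angles form an open column, inside 104 x 68 mm. The middle of each long side (x from -30 to +30 mm) is open: finger room. Catch housings at both short ends reach x = +-94 mm, z = 145 mm; their knobs x = +-116 mm.
- mouth (a point): point on the column axis, 138 mm above the bench, where the flare of the mouth begins: below it the column is straight, above it the corner angles flare outward to about 118 x 82 mm at 153 mm height. A new blank set in the mouth rests on the bevelled noses of the two catches with its underside near 134 mm above the bench, either way round.
- catch_level (a point): point on the column axis at the flat underside of the catches, 120 mm above the bench. A blank pressed down spreads the catches, then pushes the stack down on its spring; the resistance rises from about 3 N to 14 to 20 N. Once its face is below this level the catches snap over it and hold it there (underside at 100 mm). The rigid bottom stop is about 3.5 mm lower.
- catch_near (a joint): spring catch at the magazine's -x end: 0 = closed, its nose reaching 8 mm into the column (6 mm over a blank); it is pushed outward up to 0.011 m. 1.2 N holds it closed, 2.5 N at full travel.
- catch_far (a joint): spring catch at the magazine's +x end, as catch_near.
- follower (a joint): spring-loaded plate under the stack: value = downward travel in m, about 0 at the start, 0.020 with one more blank latched, 0.0235 at the bottom stop. 300 N/m.
- stack_top: upper one of the two blanks of the same kind that are already in the magazine, flat, held down by the catches. Frame as for blank. The new blank goes on top of it.
- bench_free (a point): a point on the bench surface between rack and magazine. Around it (100 mm ahead and back, 80 mm to each side) the bench is free for laying the blank down and taking it again.
- mallet: bystander: wooden mallet lying beside the work, head 60 x 110 x 70 mm with a 190 mm handle along its -x. Origin under the head's centre.
- gouge: bystander: carving gouge 220 mm long, 24 mm thick, lying along its x beyond the work. Origin under its middle.
- hone: bystander: honing stone on a wooden base, 170 x 64 x 30 mm, lying beside the work. Origin under its centre.
Not all that is in view belongs to the job. Leave any black look-alike of the blank alone. Leave any turquoise look-alike of the stack_top alone.

How it is judged:
By the outcome, as a careful person would: the job done as asked, in the order asked, and still so for the second after the job is handed in, with the robot touching nothing.
It also fails if it takes over 69 s, if anything falls off the work surface, if the arm or the gripper's body presses on something with over 40 N, if the wrist force passes 120 N, or if a joint passes its speed limit or range.

### The arm

A 6-joint arm with a two-finger parallel gripper is mounted at the origin on the work surface. World frame = base frame: x ahead of the robot, y to its left, z up, the work surface at z = 0. Lengths are in mm, angles in rad, forces in N, time in s.
With the tool pointing down it reaches from about 400 to 925 mm from the base axis. Payload 12.5 kg.
Tool frame: the origin (TCP) lies where the fingers leave the gripper's body, on its centre line; the fingertips stand 78 mm ahead of it and the grasp point (between the pads) lies 59 mm ahead of it (env.nose_length is the distance from the TCP to the fingertips, in mm); z points along the fingers, y is the line along which they close (so a half turn about z gives the same grasp; the last joint's range is limited). The gripper opens to 95 mm and grips with 3 to 60 N. Pads are 20 mm wide; open, the fingers measure 119 mm over their backs; the gripper's body (75 mm by 180 mm) begins 59 mm behind the grasp point.
Start: joints at [1.091, 0.491, 1.559, -0, 1.092, -0.106], TCP at [228.204, 581.86, 292.261] pointing down, gripper open.
Joint ranges: [-3.1, 3.1], [-0.84, 2.19], [0.05, 2.79], [-1.13, 4.28], [0.06, 2.93], [-2.69, 2.69]. Speed limits (rad/s): [2.22, 2.22, 2.79, 3.14, 3.14, 3.14].

### API

Orientations are given as [roll, pitch, yaw] about the fixed x, y, z axes, in that order (R = Rz(yaw) Ry(pitch) Rx(roll)).
In Python, from cell import env gives the robot as it stands. The module is installed in compiled form; this text tells all that it offers.
- The arm moves only by the tool send_rows, never from a script. Its argument "series" is text: rows parted by semicolons, each of 6 numbers parted by spaces: the shift along the tool's x, y, z as a fraction of full scale, then the turn, a rotation vector about the tool's x, y, z as a fraction of full scale. A call has 1 to 5 rows; each row shifts and turns the commanded pose from where the row before left it, along the tool's axes as they then stand; what a row does not reach is not made up. Full scale, the value 1, is 60 mm for a shift and 10 degrees for a turn. A row lasts 1/8 s, in which the tool goes at most 62.5 mm and 10.7 degrees, less where a joint would pass 70% of its speed; a pose out of reach is approached as far as the arm can. A call with a number of a shift or a turn outside -1 to 1 is refused whole. A call with a gripper value outside its range is refused whole. "fingers" is the opening, from 0 (shut) to 1 (fully open), set as the call begins (left out, the last holds). The fingers move at their own pace and stop on an object; the grip force is fixed at half the most. Time passes only in rows, so rows that do not move let the fingers close. It gives the time, the measured TCP pose, the force, the opening and the grip force at its end, in the units of the state.
- env.state(): the state, without advancing time (a new reading comes with each control period).
- env.read_camera(name): name is "side" or "top"; returns a dict with "color" (420x560x3 uint8, red, green, blue), "z_map" (420x560 float32, mm along the optical axis (not along the pixel's ray), 0 where there is no reading), "fovy" (degrees; the focal length in pixels is half the picture's height over the tangent of half this angle, whatever the lens; pixels are square), "cx", "cy" (the principal point, pixels), "R" (3x3) and "t" (3): a world point X has camera coordinates R X + t. Camera axes: x right, y down, z forward; pixel columns grow to the right and rows downward; lengths in mm; the calibration is good to about 2 mm. A picture is of the moment at which its call begins.
- env.job_done(): hands the job in; it is judged then, once.
The state is a dict: "t": time; "joints": joint angles; "qvel": joint speeds; "tau": joint torques, N m; "eef_pos": TCP position; "tcp_rot": TCP orientation; "ft_force": force on the tool from outside, world axes, zero at the start; "moment": the same for the moment, N m; "opening": opening from 0.0 (shut) to 1.0 (fully open); "grip_force": force on a finger pad.
Only numpy, scipy, OpenCV 4.12 (cv2) and the standard library are available. Lean on these libraries where they do the work, as an engineer would, in place of code of your own. Each camera call takes 0.05 s, during which the arm holds its last target. There are 200 camera calls.

## Working session

There is one attempt and no reset: what is moved stays moved. The work goes in short steps, Python scripts to look and compute and a tool call to move; the robot and the scene stay as the last step left them, time stands still between calls to the robot, and variables do not carry over. Pictures are saved under pics/ and viewed, at most 12 in all, crops included, and the job is handed in when it is done.

Besides the shell and the picture viewer there is one more tool, called in YAML: its name, and indented under it one key for each argument. send_rows: Moves the arm, as the interface text tells. Shift numbers are shares of 60 mm and turn numbers shares of 10 degrees, none past 1 either way. Its arguments: {"type":"object","properties":{"series":{"type":"string"},"fingers":{"type":"number"}},"required":["series"]}

```bash
mkdir -p pics; cat > h.py <<'E'
import numpy as np, cv2
from scipy.spatial.transform import Rotation as Ro
from cell import env
def cam(n):
    c=env.read_camera(n); z=c["z_map"]; H,W=z.shape
    f=H/2/np.tan(np.radians(c["fovy"])/2)
    v,u=np.mgrid[:H,:W]
    P=np.stack([(u-c["cx"])/f*z,(v-c["cy"])/f*z,z],-1)
    X=(P-c["t"])@c["R"]   # R^T (P-t)
    X[z==0]=np.nan
    return c,X
def save(n,img,s=1):
    cv2.imwrite("pics/"+n,cv2.resize(img[...,::-1],None,fx=s,fy=s))
E
python3 - <<'E'
from h import *
for n in("top","side"):
    c,X=cam(n); save(n+"0.png",c["color"],1.4); np.savez(n+"0.npz",X=X,c=c["color"])
    print(n,-c["R"].T@c["t"],c["R"][2],c["fovy"])
print(env.state())
E
```

```text
top [ 485.69767585  -15.02131333 1564.78388805] [ 0.09954728 -0.00314156 -0.99502787] 51.255133933365606
side [ 161.16255128 -844.22931438  673.09820536] [ 0.41102555  0.75542768 -0.51028131] 53.93439438614602
{'t': 0.1, 'joints': array([ 1.09138975e+00,  4.91486094e-01,  1.55937408e+00, -1.78643679e-06,
        1.09169526e+00, -1.05618569e-01]), 'qvel': array([ 8.35713039e-04,  9.81006616e-05, -8.33909848e-04, -2.04573331e-04,
       -7.82062341e-04,  1.86921093e-03]), 'tau': array([ 2.31434868e-03, -6.13621259e+01, -2.58600247e+01,  6.93808612e-02,
        4.71403543e-02, -2.40672011e-05]), 'eef_pos': array([228.14388049, 581.7301886 , 291.73330862]), 'tcp_rot': array([-3.14063507e+00, -9.99225418e-05,  2.76780542e+00]), 'ft_force': array([-0.48230108, -0.12769959,  0.60117011]), 'moment': array([ 0.03363445,  0.05610335, -0.02246226]), 'grip_force': 0.0, 'opening': 0.9994670020100993}
```

View pics/top0.png

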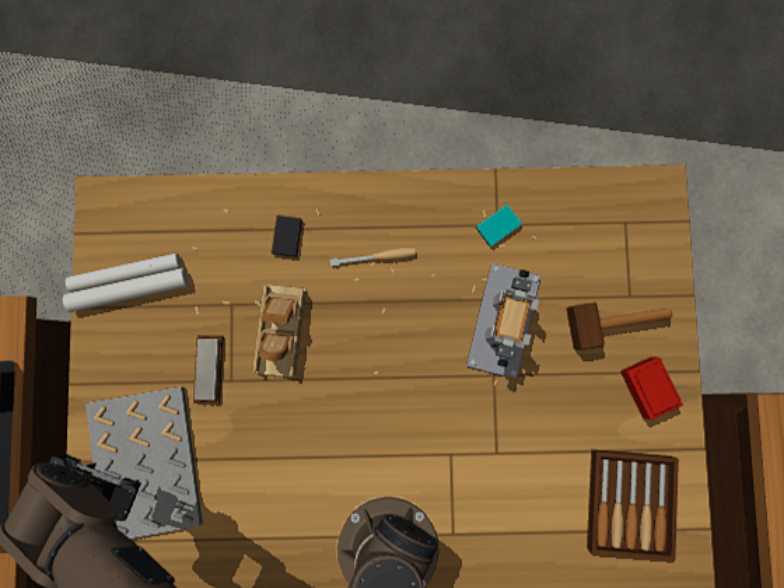

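View pics/side0.png

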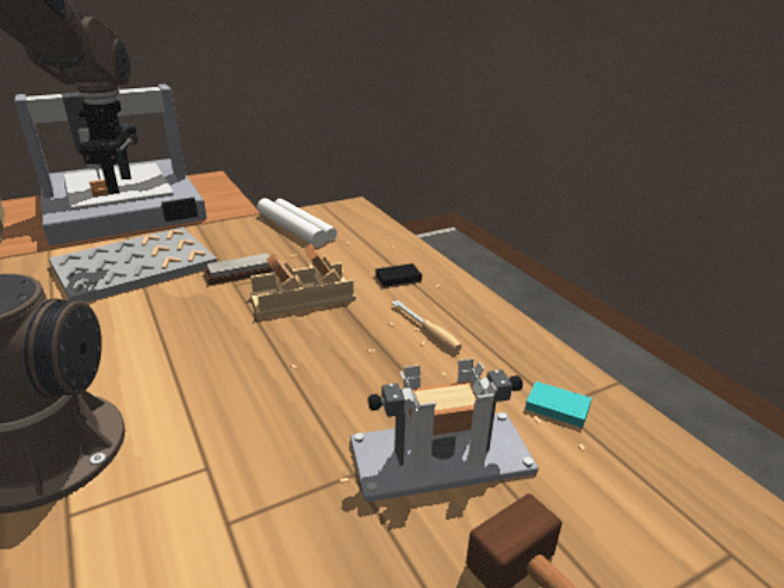

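The rack is at top (281,332), with the square blank apparently in the far stall. The magazine is at top (507,320). I'll zoom in and measure.

```bash
python3 - <<'E'
from h import *
T=np.load("top0.npz");S=np.load("side0.npz")
a=cv2.resize(T["c"][195:280,175:225],None,fx=6,fy=6)[:510,:300]
b=cv2.resize(S["c"][170:232,172:258],None,fx=5.8,fy=5.8)
img=np.zeros((510,800,3),np.uint8); img[:a.shape[0],:a.shape[1]]=a; img[:b.shape[0],300:300+b.shape[1]]=b[:,:500]
save("crop.png",img)
X=T["X"]
def rect(r0,r1,c0,c1,zlo,zhi):
    x=X[r0:r1,c0:c1].reshape(-1,3); m=(x[:,2]>zlo)&(x[:,2]<zhi); x=x[m]
    (c,s,ang)=cv2.minAreaRect(x[:,:2].astype(np.float32)); b=cv2.boxPoints((c,s,ang)); print(np.round(c,1),np.round(s,1),ang,b.round(0).tolist(),len(x)); return x
rect(195,280,172,225,6,60)
rect(185,275,330,392,8,20)
x=rect(185,275,330,392,85,116)
x=X[185:275,330:392].reshape(-1,3); print("top blanks z hist",np.histogram(x[:,2],bins=np.arange(-5,170,5)))
x=X[195:280,172:225].reshape(-1,3); print(np.histogram(x[:,2],bins=np.arange(-5,130,5)))
p=x[x[:,2]>105]; print("rack tops",np.round(p,0).tolist())
x=X[220:240,260:300]; print("bench z",np.nanmedian(x[...,2]))
E
```

```text
[537.3 269.6] [186.8 298.5] 89.23701477050781 [[387.0, 178.0], [685.0, 174.0], [688.0, 361.0], [389.0, 365.0]] 1342
[ 548.4 -307.8] [304.8 216.8] 0.5111437439918518 [[395.0, -201.0], [397.0, -418.0], [702.0, -415.0], [700.0, -198.0]] 1402
[ 556.9 -303.9] [ 75.8 142.2] 74.65312194824219 [[478.0, -322.0], [615.0, -359.0], [636.0, -286.0], [498.0, -249.0]] 93
top blanks z hist (array([1041, 1234,  423,  694,  576,   91,    9,    6,    3,    7,    7,
          4,    4,    3,    4,    8,    6,    7,   11,    7,   10,    5,
         10,   31,  235,  289,   79,   66,  112,  177,  142,   69,   12,
          0]), array([ -5,   0,   5,  10,  15,  20,  25,  30,  35,  40,  45,  50,  55,
        60,  65,  70,  75,  80,  85,  90,  95, 100, 105, 110, 115, 120,
       125, 130, 135, 140, 145, 150, 155, 160, 165]))
(array([1063, 1119,  339,  273,  129,   24,   25,   34,   81,  108,  163,
        185,   81,   46,   64,   60,   50,   44,   43,   38,   38,   53,
         73,   84,   73,   15]), array([ -5,   0,   5,  10,  15,  20,  25,  30,  35,  40,  45,  50,  55,
        60,  65,  70,  75,  80,  85,  
[... 5020 characters left out ...]
16.0], [477.0, 267.0, 106.0], [477.0, 261.0, 119.0], [477.0, 260.0, 111.0], [477.0, 257.0, 110.0], [477.0, 253.0, 111.0], [477.0, 250.0, 112.0], [477.0, 247.0, 105.0], [476.0, 244.0, 105.0], [474.0, 283.0, 112.0], [474.0, 280.0, 110.0], [474.0, 277.0, 105.0], [474.0, 272.0, 115.0], [474.0, 269.0, 112.0], [474.0, 265.0, 116.0], [474.0, 263.0, 111.0], [474.0, 260.0, 108.0], [474.0, 256.0, 113.0], [473.0, 252.0, 117.0], [473.0, 249.0, 114.0], [471.0, 278.0, 116.0], [471.0, 277.0, 106.0], [471.0, 273.0, 109.0], [470.0, 270.0, 111.0], [470.0, 266.0, 113.0], [470.0, 260.0, 111.0], [470.0, 253.0, 109.0], [470.0, 250.0, 109.0], [467.0, 264.0, 106.0], [467.0, 261.0, 106.0]]
bench z 0.4507606699136072
```

View pics/crop.png

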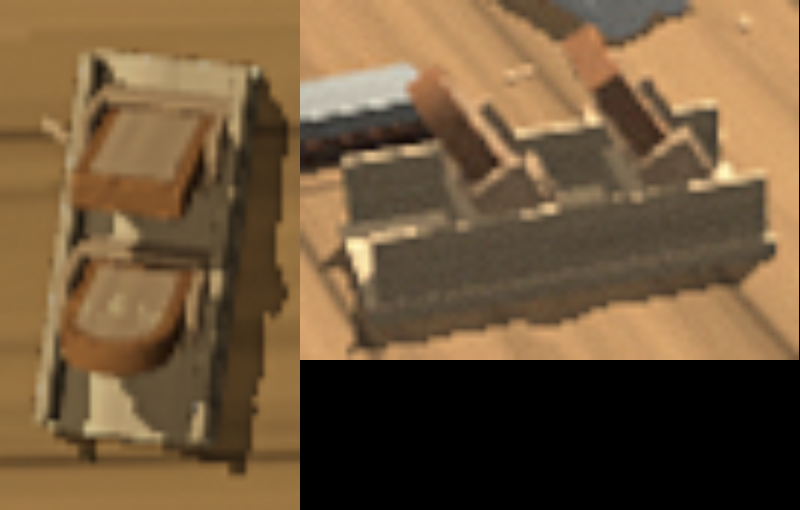

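The crops show the square blank in the far stall (top crop 145,160) and the arched one in the near stall (125,320). Next I'll fit the rack, blank and magazine poses.

```bash
cat > fit.py <<'E'
from h import *
T=np.load("top0.npz");X=T["X"].copy();C=T["c"]
X[...,2]=np.where(np.isnan(X[...,2]),0,X[...,2])
zf=cv2.medianBlur(X[...,2].astype(np.float32),3)
def rect(name,r0,r1,c0,c1,zlo,zhi,extra=None):
    m=np.zeros(zf.shape,bool); m[r0:r1,c0:c1]=True
    m&=(zf>zlo)&(zf<zhi)
    if extra is not None:m&=extra
    n,l,s,_=cv2.connectedComponentsWithStats(m.astype(np.uint8),connectivity=8)
    k=1+np.argmax(s[1:,4]); p=X[l==k][:,:2].astype(np.float32)
    c,s,a=cv2.minAreaRect(p); b=cv2.boxPoints((c,s,a)); e=[b[1]-b[0],b[2]-b[1]]; e=max(e,key=np.linalg.norm)
    if e[0]<0:e=-e
    print(name,np.round(c,1),np.round(sorted(s),1),"yaw",round(np.degrees(np.arctan2(e[1],e[0])),1),len(p),"z",X[l==k][:,2].mean().round(1)); return l==k
rect("rack z>30",195,280,172,225,30,200)
rect("mag base",185,275,330,392,9,19)
rect("mag z>90",185,275,330,392,90,200)
rect("mag z>130",185,275,330,392,128,200)
hsv=cv2.cvtColor(C,cv2.COLOR_RGB2HSV)
wood=(hsv[...,1]>70)
rect("stack",185,275,330,392,105,130,wood)
m=np.zeros(zf.shape,bool);m[195:232,172:225]=True
m&=(zf>104)
p=X[m]; print("top end of blank",p.mean(0),len(p))
c,s,a=cv2.minAreaRect(p[:,:2].astype(np.float32));print(c,s,a)
E
python3 fit.py
```

```text
rack z>30 [542.1 261.1] [ 99.9 211.4] yaw -7.8 1338 z 70.0
mag base [ 553.6 -306. ] [127.6 268.5] yaw -16.9 1292 z 14.8
mag z>90 [ 555.6 -235.9] [0. 0.] yaw 0.0 1250 z 128.3
mag z>130 [ 614.1 -335.1] [ 86.5 110.5] yaw -43.5 301 z 139.6
stack [ 550.2 -316.2] [86.3 99.1] yaw -20.1 571 z 119.6
top end of blank [569.07476821 257.06910775 113.57698292] 150
(568.9617919921875, 256.67376708984375) (64.55899047851562, 26.978940963745117) 80.030517578125
```

```bash
cat > plan.py <<'E'
from h import *
def ax(yaw,tilt):
    # tool y-yaw given by r direction; tilt>0: points back toward robot (-r)
    r=np.array([np.cos(yaw),np.sin(yaw),0]);u=np.array([0,0,1.])
    z=-np.sin(tilt)*r-np.cos(tilt)*u; x=-np.cos(tilt)*r+np.sin(tilt)*u
    return np.c_[x,np.cross(z,x),z]
def cur():
    s=env.state(); return np.array(s["eef_pos"]),Ro.from_euler("xyz",s["tcp_rot"]).as_matrix()
def rows(p0,R0,p1,R1,n=None,sh=.9,tu=.9):
    d=np.linalg.norm(p1-p0);rv=Ro.from_matrix(R0.T@R1).as_rotvec();a=np.degrees(np.linalg.norm(rv))
    n=n or int(max(np.ceil(d/60/sh),np.ceil(a/10/tu),1))
    out=[]
    for k in range(n):
        Rk=R0@Ro.from_rotvec(rv*k/n).as_matrix()
        out.append(" ".join("%g"%round(v,2) for v in np.r_[Rk.T@(p1-p0)/n/60,np.degrees(rv)/n/10]))
    print(n,"rows:")
    for i in range(0,n,5): print("  "+"; ".join(out[i:i+5]))
yaw_r=np.radians(-8.5)
rr=np.array([np.cos(yaw_r),np.sin(yaw_r),0]);u=np.array([0,0,1.])
bo=np.array([580.9,254.9,66]);bx=.5*rr-.866*u;bz=.866*rr+.5*u
Rg=ax(yaw_r,np.radians(30)); G=bo-30*bx+21*bz; Pg=G-59*Rg[:,2]
E
python3 - <<'E'
from plan import *
p,R=cur(); P1=Pg-100*Rg[:,2]
print(P1,Pg); rows(p,R,P1,Rg)
E
```

```text
[662.67776568 242.67823103 240.1780392 ] [613.22697251 250.06870159 153.57549882]
11 rows:
  -0.8 -0.24 0.08 0.03 0.27 -0.11; -0.8 -0.25 0.04 0.03 0.27 -0.11; -0.79 -0.27 0.01 0.03 0.27 -0.11; -0.79 -0.29 -0.03 0.03 0.27 -0.11; -0.78 -0.3 -0.07 0.03 0.27 -0.11
  -0.77 -0.32 -0.1 0.03 0.27 -0.11; -0.76 -0.33 -0.14 0.03 0.27 -0.11; -0.74 -0.35 -0.17 0.03 0.27 -0.11; -0.73 -0.36 -0.2 0.03 0.27 -0.11; -0.71 -0.38 -0.23 0.03 0.27 -0.11
  -0.69 -0.4 -0.27 0.03 0.27 -0.11
```

send_rows:
  series: "-0.8 -0.24 0.08 0.03 0.27 -0.11; -0.8 -0.25 0.04 0.03 0.27 -0.11; -0.79 -0.27 0.01 0.03 0.27 -0.11; -0.79 -0.29 -0.03 0.03 0.27 -0.11; -0.78 -0.3 -0.07 0.03 0.27 -0.11"
  fingers: 1

```text
t: 0.72
eef_pos: [426.4, 426.1, 268.4]
tcp_rot: [-3.127, -0.238, 2.863]
ft_force: [-0.2, 0.0, 0.7]
opening: 1.001
grip_force: 0.0
```

send_rows:
  series: "-0.77 -0.32 -0.1 0.03 0.27 -0.11; -0.76 -0.33 -0.14 0.03 0.27 -0.11; -0.74 -0.35 -0.17 0.03 0.27 -0.11; -0.73 -0.36 -0.2 0.03 0.27 -0.11; -0.71 -0.38 -0.23 0.03 0.27 -0.11"

```text
t: 1.35
eef_pos: [623.2, 271.0, 245.1]
tcp_rot: [-3.135, -0.475, 2.962]
ft_force: [0.9, 0.5, 0.8]
opening: 1.0
grip_force: 0.0
```

send_rows:
  series: "-0.69 -0.4 -0.27 0.03 0.27 -0.11; 0 0 0 0 0 0; 0 0 0 0 0 0"

```text
t: 1.72
eef_pos: [661.0, 241.0, 240.7]
tcp_rot: [-3.14, -0.521, 2.983]
ft_force: [-0.3, 0.0, -0.3]
opening: 1.0
grip_force: 0.0
```

```bash
python3 - <<'E'
from plan import *
p,R=cur(); print(p,env.state()["t"]); rows(p,R,Pg,Rg)
c,X=cam("side"); np.savez("side1.npz",X=X,c=c["color"]); save("side1.png",c["color"][120:240,150:300],5)
E
```

```text
[661.03876787 241.01949064 240.68164963] 1.725
2 rows:
  -0.01 0.01 0.83 0.01 0.01 -0.03; -0.01 0.01 0.83 0.01 0.01 -0.03
```

View pics/side1.png

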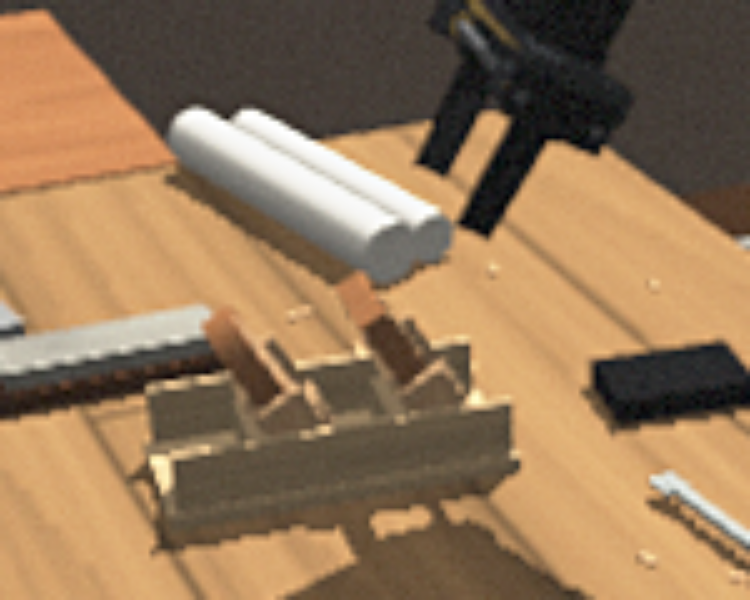

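The gripper (540,120 in the crop) is lined up along the approach to the square blank (365,310), and the path is free. I'll advance and close.

send_rows:
  series: "-0.01 0.01 0.6 0.01 0.01 -0.03; -0.01 0.01 0.6 0.01 0.01 -0.03; 0 0 0.46 0 0 0; 0 0 0 0 0 0"

```text
t: 2.28
eef_pos: [611.8, 250.5, 153.8]
tcp_rot: [3.142, -0.526, 2.997]
ft_force: [-0.2, -0.2, 0.3]
opening: 0.999
grip_force: 0.0
```

send_rows:
  series: "0 0 0 0 0 0; 0 0 0 0 0 0; 0 0 0 0 0 0; 0 0 0 0 0 0; 0 0 0 0 0 0"
  fingers: 0

```text
t: 2.9
eef_pos: [613.7, 249.4, 154.7]
tcp_rot: [3.14, -0.523, 2.996]
ft_force: [2.0, 1.2, 4.2]
opening: 0.672
grip_force: 30.0
```

```bash
python3 - <<'E'
from plan import *
p,R=cur(); s=env.state(); print(p,Pg,s["ft_force"],s["opening"],s["grip_force"])
print("pull 80:");rows(p,R,p-80*bx,R,4)
c,X=cam("side"); save("side2.png",c["color"][120:240,150:300],5)
E
```

```text
[613.74560061 249.39478687 154.73819031] [613.22697251 250.06870159 153.57549882] [1.97912798 1.15090282 4.20756098] 0.6721031932249723 29.9592188000679
pull 80:
4 rows:
  0.29 0 -0.17 0 0 0; 0.29 0 -0.17 0 0 0; 0.29 0 -0.17 0 0 0; 0.29 0 -0.17 0 0 0
```

View pics/side2.png

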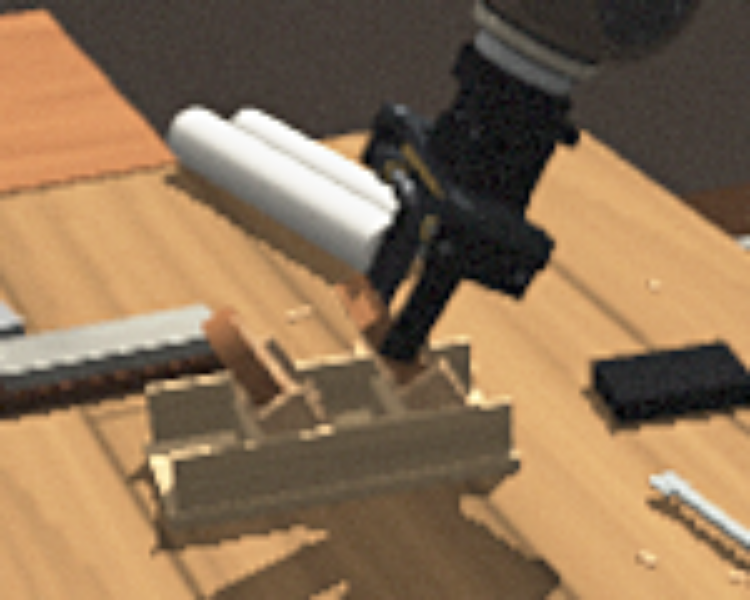

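send_rows:
  series: "0.29 0 -0.17 0 0 0; 0.29 0 -0.17 0 0 0; 0.29 0 -0.17 0 0 0; 0.29 0 -0.17 0 0 0; 0.29 0 -0.17 0 0 0"

```text
t: 3.58
eef_pos: [563.3, 256.7, 243.3]
tcp_rot: [3.14, -0.524, 2.996]
ft_force: [-0.3, 0.3, -1.1]
opening: 0.67
grip_force: 30.0
```

send_rows:
  series: "0.25 0 -0.43 0 0 0; 0.25 0 -0.43 0 0 0; 0 0 0 0 0 0"

```text
t: 3.95
eef_pos: [563.9, 256.7, 304.2]
tcp_rot: [3.139, -0.52, 2.997]
ft_force: [0.5, -0.4, -1.8]
opening: 0.671
grip_force: 30.0
```

```bash
cat >> plan.py <<'E'
yaw_m=np.radians(-16.9); rm=np.array([np.cos(yaw_m),np.sin(yaw_m),0])
Rl=ax(yaw_m,-np.radians(30)); Gl=np.array([545,-20,3.])-30*rm+21*u; Pl=Gl-59*Rl[:,2]
E
python3 - <<'E'
from plan import *
p,R=cur(); s=env.state(); print(p,s["ft_force"],s["opening"],s["grip_force"])
rows(p,R,Pl+60*u,Rl)
print(Pl)
c,X=cam("side"); save("side3.png",c["color"][60:240,150:350],3.5)
E
```

```text
[563.93823554 256.72426637 304.16771989] [ 0.46720362 -0.41878478 -1.83502132] 0.6706527954964826 29.95951473712921
7 rows:
  -0.12 -0.64 0.39 0 -0.85 0.13; -0.08 -0.64 0.41 0 -0.85 0.13; -0.03 -0.63 0.42 0 -0.85 0.13; 0.02 -0.63 0.42 0 -0.85 0.13; 0.07 -0.64 0.41 0 -0.85 0.13
  0.11 -0.64 0.4 0 -0.85 0.13; 0.16 -0.64 0.38 0 -0.85 0.13
[488.06959175  -2.70321948  75.09549882]
```

View pics/side3.png

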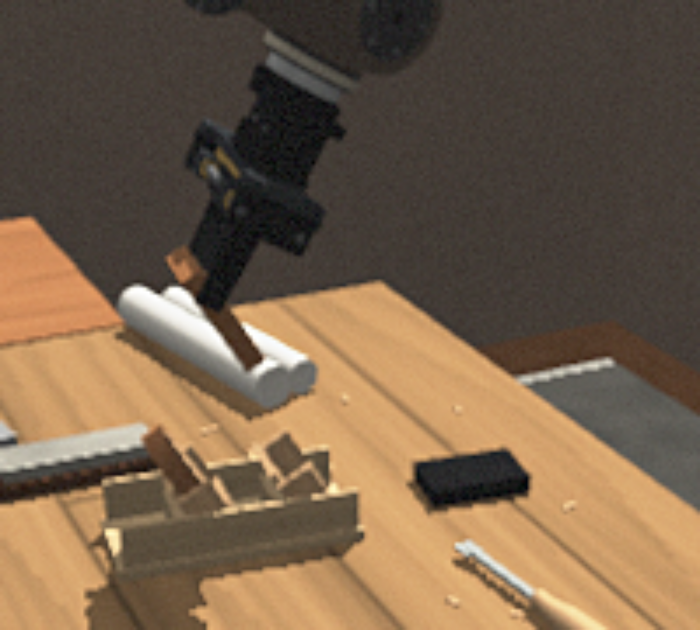

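The square blank is in the fingers (crop 215,310), and the arched one still stands in the rack (170,460). Next I'll lay it flat on the free bench.

send_rows:
  series: "-0.12 -0.64 0.39 0 -0.85 0.13; -0.08 -0.64 0.41 0 -0.85 0.13; -0.03 -0.63 0.42 0 -0.85 0.13; 0.02 -0.63 0.42 0 -0.85 0.13; 0.07 -0.64 0.41 0 -0.85 0.13"

```text
t: 4.62
eef_pos: [507.3, 70.5, 179.6]
tcp_rot: [-3.126, 0.223, 2.889]
ft_force: [1.3, -1.5, -2.0]
opening: 0.672
grip_force: 30.0
```

send_rows:
  series: "0.11 -0.64 0.4 0 -0.85 0.13; 0.16 -0.64 0.38 0 -0.85 0.13; 0 0 0 0 0 0; 0 0 0 0 0 0"

```text
t: 5.12
eef_pos: [504.0, 21.2, 163.0]
tcp_rot: [-3.096, 0.389, 2.86]
ft_force: [-0.2, 0.8, -1.3]
opening: 0.672
grip_force: 30.0
```

```bash
python3 - <<'E'
from plan import *
p,R=cur(); s=env.state(); print(p,s["ft_force"],s["opening"],s["t"])
rows(p,R,Pl,Rl,4)
c,X=cam("side"); save("side4.png",c["color"][150:330,180:380],3.5)
c,X=cam("top")
m=(np.abs(X[...,0]-575)<70)&(np.abs(X[...,1]+25)<60)&(X[...,2]>20)
print(m.sum(),np.percentile(X[m][:,2],[2,50,98]))
E
```

```text
[503.95095252  21.16983285 162.99622153] [-0.17293755  0.76196021 -1.32430665] 0.6719371424261096 5.125
4 rows:
  0.17 -0.1 0.33 -0.06 -0.19 0.02; 0.18 -0.1 0.32 -0.06 -0.19 0.02; 0.19 -0.11 0.32 -0.06 -0.19 0.02; 0.2 -0.11 0.31 -0.06 -0.19 0.02
589 [ 91.73674452 103.01791315 217.71501855]
```

View pics/side4.png

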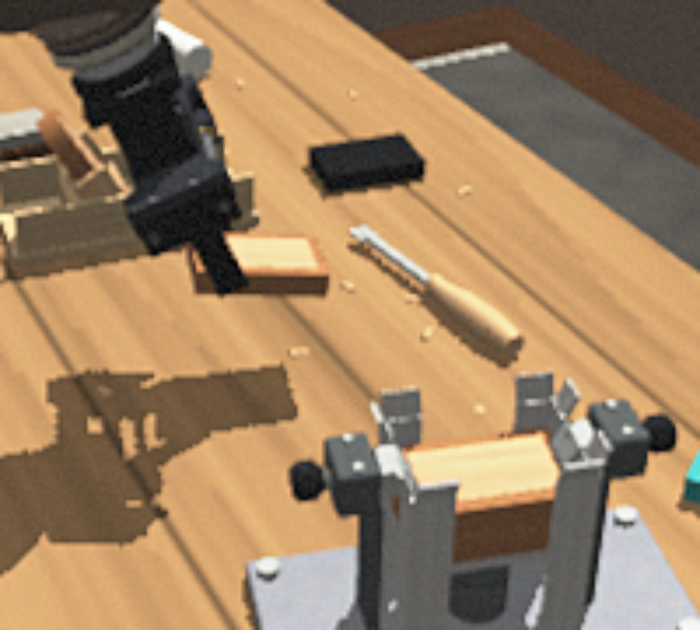

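The blank is held level-ish, face up (crop 270,255). A few rows fell short, so I'll finish the descent in two parts.

send_rows:
  series: "0.17 -0.1 0.33 -0.06 -0.19 0.02; 0.18 -0.1 0.32 -0.06 -0.19 0.02; 0.19 -0.11 0.32 -0.06 -0.19 0.02; 0 0 0 0 0 0"

```text
t: 5.72
eef_pos: [516.3, 0.5, 140.8]
tcp_rot: [-3.128, 0.425, 2.854]
ft_force: [-0.5, 0.4, -1.4]
opening: 0.67
grip_force: 30.0
```

```bash
python3 - <<'E'
from plan import *
p,R=cur(); s=env.state(); print(p,s["tcp_rot"],s["joints"],s["ft_force"],s["opening"],s["t"])
rows(p,R,Pl,Rl,3)
E
```

```text
[5.16275854e+02 4.82865994e-01 1.40788283e+02] [-3.12799159  0.42457786  2.85367549] [-0.09158819  0.52206128  2.16045653 -1.13208802  0.10367427 -0.26128418] [-0.45104204  0.42107051 -1.4497718 ] 0.6703389059870062 5.725
3 rows:
  0.28 -0.06 0.27 -0.02 -0.19 0.01; 0.29 -0.06 0.26 -0.02 -0.19 0.01; 0.3 -0.06 0.25 -0.02 -0.19 0.01
```

```bash
sed -i 's/^Rl=.*/Rl=ax(0,-np.radians(30)); Gl=np.array([620,-5,3.])-np.array([30,0,0])+21*u; Pl=Gl-59*Rl[:,2]/' plan.py
python3 - <<'E'
from plan import *
p,R=cur(); print(Pl)
R1=ax(0,-np.radians(22));P1=Pl+55*u
rows(p,R,P1,R1,5)
T=np.load("top0.npz")["X"]; g=T[178:195,235:300].reshape(-1,3); g=g[g[:,2]>10]; print("gouge min",np.nanpercentile(g,3,0),np.nanpercentile(g,97,0))
E
```

```text
[560.5         -5.          75.09549882]
5 rows:
  -0.12 0.03 0.09 -0.15 0.04 -0.3; -0.12 0.02 0.09 -0.15 0.04 -0.3; -0.12 0.01 0.09 -0.15 0.04 -0.3; -0.12 -0 0.09 -0.15 0.04 -0.3; -0.12 -0.01 0.09 -0.15 0.04 -0.3
gouge min [708.31993894 -76.42762186  11.2638311 ] [739.46096815 124.79848516  29.10657656]
```

send_rows:
  series: "-0.12 0.03 0.09 -0.15 0.04 -0.3; -0.12 0.02 0.09 -0.15 0.04 -0.3; -0.12 0.01 0.09 -0.15 0.04 -0.3; -0.12 0 0.09 -0.15 0.04 -0.3; -0.12 0 0.09 -0.15 0.04 -0.3"

```text
t: 6.35
eef_pos: [542.7, -3.0, 133.7]
tcp_rot: [-3.136, 0.392, 3.039]
ft_force: [0.1, 0.6, -1.2]
opening: 0.675
grip_force: 30.0
```

```bash
python3 - <<'E'
from plan import *
p,R=cur(); s=env.state(); print(p,s["tcp_rot"],s["joints"],s["ft_force"],s["opening"],s["t"])
rows(p,R,Pl+30*u,Rl,3); rows(p,R,Pl,Rl,4)
E
```

```text
[542.71368413  -3.03051342 133.74694427] [-3.1362429   0.39185139  3.03917753] [-0.12904835  0.55329654  2.09662059  0.04835185  0.09993366 -1.6435217 ] [ 0.11134665  0.55592131 -1.1754533 ] 0.6748036842869268 6.35
3 rows:
  -0.03 0 0.19 -0.1 -0.25 -0.17; -0.02 -0 0.19 -0.1 -0.25 -0.17; -0.01 -0.01 0.19 -0.1 -0.25 -0.17
4 rows:
  0.02 0 0.25 -0.07 -0.19 -0.13; 0.03 -0 0.25 -0.07 -0.19 -0.13; 0.04 -0 0.25 -0.07 -0.19 -0.13; 0.05 -0.01 0.25 -0.07 -0.19 -0.13
```

```bash
python3 - <<'E'
import numpy as np
from scipy.optimize import fsolve
D=[(.4915,1.5594,1.0917,np.hypot(228.1,581.7),291.7),(.5533,2.0966,.0999,542.7,133.7)]
A=[];b=[]
for a,c,e,r,z in D:
    A+= [[np.sin(a),np.sin(a+c),np.sin(a+c+e),0],[np.cos(a),np.cos(a+c),np.cos(a+c+e),1]]; b+=[r,z]
L1,L2,Lt,H=np.linalg.solve(A,b); print(L1,L2,Lt,H)
for tilt in(30,25,20):
  for x in (520,545,560,580,600):
    for z in(75,135):
      s=np.pi-np.radians(tilt); wr=x-Lt*np.sin(s); wz=z-Lt*np.cos(s)-H
      try:
        q=fsolve(lambda q:[L1*np.sin(q[0])+L2*np.sin(q[1])-wr,L1*np.cos(q[0])+L2*np.cos(q[1])-wz],[.6,2.5])
        print(tilt,x,z,"j5",round(s-q[1],2),q.round(2))
      except Exception as ex: print(ex)
E
```

```text
695.2347908936013 334.58532740821914 50.7841626734512 -115.91757691375851
30 520 75 j5 -0.28 [0.64 2.89]
30 520 135 j5 -0.09 [0.53 2.71]
30 545 75 j5 -0.22 [0.65 2.84]
30 545 135 j5 -0.04 [0.55 2.66]
30 560 75 j5 -0.19 [0.66 2.81]
30 560 135 j5 -0.02 [0.56 2.63]
30 580 75 j5 -0.14 [0.67 2.76]
30 580 135 j5 0.02 [0.58 2.6 ]
30 600 75 j5 -0.1 [0.68 2.72]
30 600 135 j5 0.06 [0.6  2.56]
25 520 75 j5 -0.17 [0.63 2.88]
25 520 135 j5 0.01 [0.53 2.69]
25 545 75 j5 -0.12 [0.65 2.82]
25 545 135 j5 0.06 [0.55 2.65]
25 560 75 j5 -0.09 [0.66 2.79]
25 560 135 j5 0.08 [0.56 2.62]
25 580 75 j5 -0.04 [0.67 2.75]
25 580 135 j5 0.12 [0.58 2.59]
25 600 75 j5 -0.0 [0.68 2.71]
25 600 135 j5 0.16 [0.6  2.55]
20 520 75 j5 -0.07 [0.63 2.87]
20 520 135 j5 0.11 [0.53 2.68]
20 545 75 j5 -0.02 [0.65 2.81]
20 545 135 j5 0.16 [0.55 2.64]
20 560 75 j5 0.01 [0.66 2.78]
20 560 135 j5 0.18 [0.57 2.61]
20 580 75 j5 0.06 [0.67 2.74]
20 580 135 j5 0.22 [0.58 2.57]
20 600 75 j5 0.1 [0.68 2.69]
20 600 135 j5 0.26 [0.6  2.54]
```

Forward tilt runs wrist joint 5 into its limit. The comfortable layout is the blank turned 180°, so the tool tilts toward the robot as it did at the rack. I'll go upright and swing round the tool axis.

```bash
python3 - <<'E'
from plan import *
p,R=cur(); rows(p,R,np.array([580,-20,220.]),ax(0,0),3)
E
```

```text
3 rows:
  -0.38 -0.07 -0.36 -0.05 0.75 -0.2; -0.33 -0.08 -0.41 -0.05 0.75 -0.2; -0.27 -0.09 -0.45 -0.05 0.75 -0.2
```

send_rows:
  series: "-0.38 -0.07 -0.36 -0.05 0.75 -0.2; -0.33 -0.08 -0.41 -0.05 0.75 -0.2; -0.27 -0.09 -0.45 -0.05 0.75 -0.2; 0 0 0 0 0 0.9; 0 0 0 0 0 0.9"

```text
t: 6.98
eef_pos: [579.7, -19.5, 220.4]
tcp_rot: [3.14, -0.0, 2.824]
ft_force: [-0.2, 0.4, -1.4]
opening: 0.673
grip_force: 30.0
```

send_rows:
  series: "0 0 0 0 0 1; 0 0 0 0 0 1; 0 0 0 0 0 1; 0 0 0 0 0 1; 0 0 0 0 0 1"

```text
t: 7.6
eef_pos: [579.5, -19.4, 220.1]
tcp_rot: [3.141, -0.002, 1.951]
ft_force: [-0.2, -0.4, -0.6]
opening: 0.67
grip_force: 30.0
```

send_rows:
  series: "0 0 0 0 0 1; 0 0 0 0 0 1; 0 0 0 0 0 1; 0 0 0 0 0 1; 0 0 0 0 0 1"

```text
t: 8.22
eef_pos: [579.5, -19.5, 220.2]
tcp_rot: [-3.141, -0.001, 1.078]
ft_force: [-0.2, -0.3, -0.9]
opening: 0.672
grip_force: 30.0
```

send_rows:
  series: "0 0 0 0 0 1; 0 0 0 0 0 1; 0 0 0 0 0 1; 0 0 0 0 0 1; 0 0 0 0 0 0"

```text
t: 8.85
eef_pos: [579.5, -19.6, 220.1]
tcp_rot: [-3.14, -0.0, 0.386]
ft_force: [0.4, -0.6, -1.3]
opening: 0.671
grip_force: 30.0
```

```bash
sed -i 's/^Rl=.*/Rl=ax(yaw_m+np.pi,-np.radians(30)); Gl=np.array([550,-20,3.])+30*rm+21*u; Pl=Gl-59*Rl[:,2]/' plan.py
python3 - <<'E'
from plan import *
p,R=cur(); s=env.state(); print(p,s["tcp_rot"],s["joints"],s["ft_force"],s["opening"],s["t"]); print(Pl)
rows(p,R,Pl+30*u,Rl,5)
E
```

```text
[579.5221151  -19.59975374 220.10407698] [-3.14027284e+00 -1.97858188e-04  3.85924975e-01] [-1.48120204e-01  5.09687409e-01  1.75003406e+00  1.60148905e-03
  8.82373313e-01  1.03573325e+00] [ 0.4414009  -0.60725587 -1.26143086] 0.6713925960322847 8.85
[606.93040825 -37.29678052  75.09549882]
5 rows:
  0.06 0.09 0.38 0.2 -0.58 0.76; 0.11 0.09 0.37 0.2 -0.58 0.76; 0.16 0.09 0.35 0.2 -0.58 0.76; 0.21 0.07 0.33 0.2 -0.58 0.76; 0.25 0.05 0.31 0.2 -0.58 0.76
```

send_rows:
  series: "0.06 0.09 0.38 0.2 -0.58 0.76; 0.11 0.09 0.37 0.2 -0.58 0.76; 0.16 0.09 0.35 0.2 -0.58 0.76; 0.21 0.07 0.33 0.2 -0.58 0.76; 0.25 0.05 0.31 0.2 -0.58 0.76"

```text
t: 9.48
eef_pos: [607.4, -37.4, 104.7]
tcp_rot: [3.141, 0.529, -0.294]
ft_force: [0.7, 0.1, -0.6]
opening: 0.673
grip_force: 30.0
```

send_rows:
  series: "0 0 0 0 0 0; 0 0 0 0 0 0"

```text
t: 9.72
eef_pos: [607.0, -37.5, 106.0]
tcp_rot: [3.141, 0.524, -0.291]
ft_force: [0.6, 0.9, -0.7]
opening: 0.67
grip_force: 30.0
```

```bash
python3 - <<'E'
from plan import *
p,R=cur(); s=env.state(); print(p,s["tcp_rot"],s["joints"],s["ft_force"],s["opening"],s["t"]); print(Pl)
rows(p,R,Pl,Rl,3)
c,X=cam("top")
m=(np.abs(X[...,0]-530)<40)&(np.abs(X[...,1]+18)<45)&(X[...,2]>25)
A=X[m]; n=np.linalg.lstsq(np.c_[A[:,:2]-[530,-18],np.ones(len(A))],A[:,2],rcond=None)[0]; print("face slope/height",n,len(A))
E
```

```text
[606.95505303 -37.47837958 106.0218346 ] [ 3.14062379  0.52364475 -0.29103801] [-0.18669378  0.8339428   1.50570968  0.05274448  1.32364441  1.64832127] [ 0.58148445  0.90451541 -0.69765853] 0.670237428089418 9.725
[606.93040825 -37.29678052  75.09549882]
3 rows:
  0.09 -0 0.15 0.01 0 0.01; 0.09 -0 0.15 0.01 0 0.01; 0.09 -0 0.15 0.01 0 0.01
face slope/height [-1.53466999e+00  1.28517561e-01  5.53650009e+02] 1254
```

send_rows:
  series: "0.09 0 0.15 0 0 0; 0.09 0 0.15 0 0 0; 0.06 0 0.1 0 0 0; 0 0 0 0 0 0"

```text
t: 10.28
eef_pos: [607.1, -37.9, 76.5]
tcp_rot: [3.138, 0.527, -0.297]
ft_force: [-0.4, 0.6, -1.6]
opening: 0.669
grip_force: 30.0
```

```bash
python3 - <<'E'
from plan import *
p,R=cur(); s=env.state(); print(p,s["ft_force"],s["t"])
c,X=cam("side"); save("side5.png",c["color"][190:300,200:330],6)
E
```

```text
[607.08131759 -37.87096873  76.49289571] [-0.4321132   0.62012008 -1.56673167] 10.275
```

View pics/side5.png

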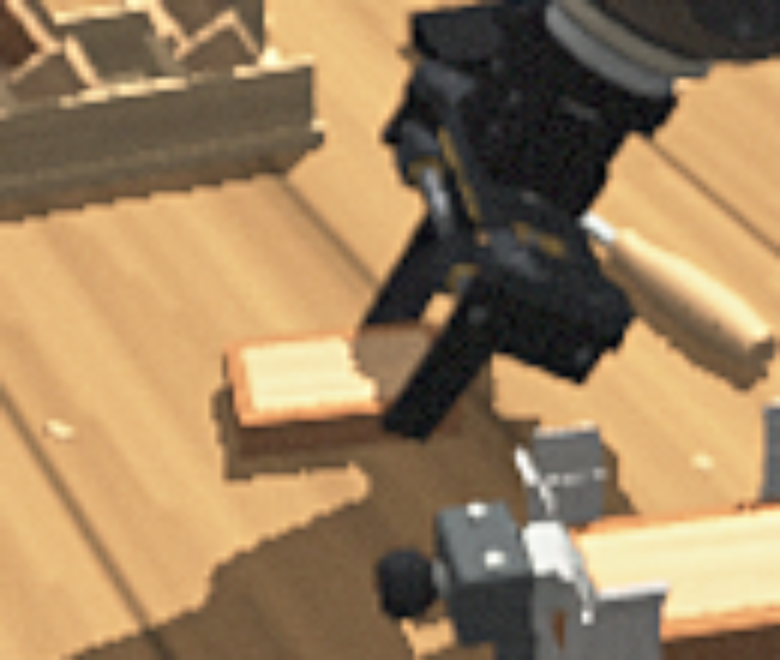

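The blank (crop 235–480, 335–475) is level, a few mm above the bench. I'll ease it down and release.

send_rows:
  series: "0.02 0 0.03 0 0 0; 0 0 0 0 0 0"

```text
t: 10.58
eef_pos: [607.5, -38.0, 75.1]
tcp_rot: [3.138, 0.526, -0.297]
ft_force: [-0.3, 0.6, -1.3]
opening: 0.67
grip_force: 30.0
```

send_rows:
  series: "0.02 0 0.03 0 0 0; 0 0 0 0 0 0"

```text
t: 10.82
eef_pos: [607.8, -38.0, 73.7]
tcp_rot: [3.138, 0.526, -0.297]
ft_force: [0.2, 0.9, 6.0]
opening: 0.666
grip_force: 30.0
```

send_rows:
  series: "0 0 0 0 0 0; 0 0 0 0 0 0; 0 0 0 0 0 0"
  fingers: 1

```text
t: 11.2
eef_pos: [607.5, -38.1, 72.9]
tcp_rot: [3.138, 0.526, -0.297]
ft_force: [-1.0, -0.5, 1.3]
opening: 0.926
grip_force: 0.8
```

send_rows:
  series: "0 0 -0.4 0 0 0; 0 0 -0.8 0 0 0; 0 0 -0.9 0 0 0; 0 0 -0.5 0 0 0; 0 0 0 0 0 0"

```text
t: 11.82
eef_pos: [683.5, -60.7, 209.3]
tcp_rot: [3.138, 0.522, -0.297]
ft_force: [0.5, -0.9, -0.3]
opening: 1.0
grip_force: 0.0
```

```bash
cat > look.py <<'E'
from plan import *
c,X=cam("top"); np.savez("top1.npz",X=X,c=c["color"])
z=cv2.medianBlur(np.nan_to_num(X[...,2]).astype(np.float32),3)
m=(X[...,0]>450)&(X[...,0]<680)&(np.abs(X[...,1]+20)<100)&(z>13)&(z<28)
n,l,s,_=cv2.connectedComponentsWithStats(m.astype(np.uint8)); k=1+np.argmax(s[1:,4])
q=X[l==k]; r=cv2.minAreaRect(q[:,:2].astype(np.float32)); print(r,len(q),np.median(q[:,2]))
d=q[:,:2]-q[:,:2].mean(0);w,v=np.linalg.eigh(d.T@d);print("mean",q.mean(0),"pca yaw",np.degrees(np.arctan(v[1,1]/v[0,1])))
E
python3 look.py; python3 -c "
from plan import *
print(cur()[0],env.state()['tcp_rot'],env.state()['t'])"
```

```text
[682.50013156 -60.38456375 207.55014531] [ 3.13804748  0.52567643 -0.29736836] 11.875Traceback (most recent call last):
  File "look.py", line 5, in <module>
    n,l,s,_=cv2.connectedComponentsWithStats(m.astype(np.uint8)); k=1+np.argmax(s[1:,4])
                                                                      ~~~~~~~~~^^^^^^^^^
    return _wrapfunc(a, 'argmax', axis=axis, out=out, **kwds)
    return bound(*args, **kwds)
ValueError: attempt to get argmax of an empty sequence
```

The arm hides the blank from the top camera, so I'll use the side camera.

```bash
sed -i 's/cam("top")/cam("side")/;s/top1/side6/' look.py; python3 look.py; python3 - <<'E'
from plan import *
# expected from release pose
R=Ro.from_euler("xyz",[3.138,.526,-.297]).as_matrix();print("expected origin",np.array([607.8,-38,73.7])+59*R[:,2]-30*rm)
# magazine from side view: high parts
c,X=cam("side");x=X[200:420,230:420].reshape(-1,3);x=x[(x[:,1]<-200)&(x[:,0]>400)&(x[:,0]<700)]
b=x[(x[:,2]>10)&(x[:,2]<18)];print(cv2.minAreaRect(b[:,:2].astype(np.float32)),len(b))
xm=(x-[553.6,-306,0]); loc=np.c_[xm@rm,xm@np.array([-rm[1],rm[0],0]),x[:,2]]
f=loc[(loc[:,2]>116)&(loc[:,2]<124)&(abs(loc[:,0])<60)&(abs(loc[:,1])<40)];print("stack face local pct",np.percentile(f,[2,50,98],0).round(1).tolist(),len(f))
h=loc[(loc[:,2]>138)&(loc[:,2]<150)];print("high local",np.percentile(h,[1,50,99],0).round(1).tolist(),len(h))
E
```

```text
((550.0145263671875, -22.902538299560547), (69.58320617675781, 99.44662475585938), 73.3041000366211) 598 20.88370289398661
mean [548.42945523 -26.82800471  20.40870363] pca yaw -18.510764095299916
expected origin [550.70805096 -20.81253522  22.67581382]
((531.7333374023438, -388.88287353515625), (302.1920166015625, 270.21783447265625), 74.04688262939453) 3737
stack face local pct [[-48.2, -38.0, 117.1], [5.6, 0.1, 120.9], [51.1, 35.2, 123.2]] 917
high local [[-111.1, -41.8, 138.1], [31.2, -0.3, 144.2], [112.0, 42.1, 149.8]] 839
```

The blank lies flat at (550,-22) with yaw about -17°, and the magazine centre is confirmed at about (554,-306). I'll regrip it vertically.

```bash
cat >> plan.py <<'E'
Rv=ax(yaw_m+np.pi,0)
E
python3 - <<'E'
from plan import *
p,R=cur(); rows(p,R,np.array([550.3,-21.8,180.]),Rv,4)
E
```

```text
4 rows:
  -0.44 0.01 0.38 0 0.76 -0; -0.48 0.01 0.32 0 0.76 -0; -0.52 0.01 0.25 0 0.76 -0; -0.55 0.01 0.18 0 0.76 -0
```

send_rows:
  series: "-0.44 0.01 0.38 0 0.76 0; -0.48 0.01 0.32 0 0.76 0; -0.52 0.01 0.25 0 0.76 0; -0.55 0.01 0.18 0 0.76 0; 0 0 0 0 0 0"

```text
t: 12.6
eef_pos: [547.5, -21.8, 180.7]
tcp_rot: [3.138, -0.001, -0.295]
ft_force: [0.7, -0.1, 0.5]
opening: 0.998
grip_force: 0.0
```

```bash
python3 look.py; python3 - <<'E'
from plan import *
p,R=cur();print(p,env.state()['tcp_rot']); rows(p,R,np.array([550.3,-21.8,81.]),Rv,3)
E
```

```text
((550.2539672851562, -22.47503662109375), (68.45105743408203, 99.13452911376953), 74.60910034179688) 594 20.95454089415226
mean [548.21501977 -26.81839444  20.42515832] pca yaw -18.55116726948348
[549.9158084  -22.51762056 181.32833832] [ 3.13812551e+00 -1.91912753e-03 -2.94902360e-01]
3 rows:
  -0 -0.01 0.56 0.01 -0 0; 0 -0.01 0.56 0.01 -0 0; 0 -0.01 0.56 0.01 -0 0
```

send_rows:
  series: "0 0 0.56 0.01 0 0; 0 0 0.56 0.01 0 0; 0 0 0.54 0.01 0 0; 0 0 0 0 0 0"

```text
t: 13.15
eef_pos: [552.5, -23.7, 80.0]
tcp_rot: [-3.14, -0.001, -0.296]
ft_force: [-0.5, -0.5, -0.3]
opening: 1.0
grip_force: 0.0
```

send_rows:
  series: "0 0 0 0 0 0; 0 0 0 0 0 0; 0 0 0 0 0 0; 0 0 0 0 0 0"
  fingers: 0

```text
t: 13.65
eef_pos: [552.0, -23.4, 82.4]
tcp_rot: [-3.139, -0.005, -0.296]
ft_force: [-0.1, -0.3, 0.2]
opening: 0.671
grip_force: 30.0
```

send_rows:
  series: "0 0 -0.5 0 0 0; 0 0 -0.9 0 0 0; 0 0 -0.9 0 0 0; 0 0 -0.4 0 0 0; 0 0 0 0 0 0"

```text
t: 14.28
eef_pos: [551.3, -23.5, 245.8]
tcp_rot: [-3.139, -0.008, -0.296]
ft_force: [-0.1, 0.1, -1.8]
opening: 0.671
grip_force: 30.0
```

```bash
python3 - <<'E'
from plan import *
s=env.state();p,R=cur();print(p,s['tcp_rot'],s['opening'],s['grip_force'],s['ft_force'],s['t'],s["joints"])
c,X=cam("side")
# blank face in TCP-local coordinates
x=X.reshape(-1,3)-p; l=x@R; m=(l[:,2]>50)&(l[:,2]<90)&(abs(l[:,0])<70)&(abs(l[:,1])<45); q=l[m]
print(np.percentile(q,[2,50,98],0).round(1).tolist(),len(q))
t=q[(q[:,2]<68)&(abs(q[:,1])<36)]; print("face:",cv2.minAreaRect(t[:,:2].astype(np.float32)),np.median(t,0))
A=np.c_[t[:,:2],np.ones(len(t))];print("plane",np.linalg.lstsq(A,t[:,2],rcond=None)[0])
rows(p,R,np.array([553.8,-305.8,215]),Rv,6)
E
```

```text
[551.32457905 -23.48306376 245.78225303] [-3.13907479 -0.00792984 -0.29550597] 0.670836277841678 29.998778700828552 [-0.07369852  0.08970338 -1.82273268] 14.275 [-0.16278878  0.43937802  1.7970744   0.00185097  0.89694779  1.70235447]
[[-51.6, -29.5, 55.0], [-10.8, 26.6, 62.2], [45.7, 40.2, 79.9]] 672
face: ((-2.3780899047851562, 1.5307464599609375), (68.35337829589844, 99.4262924194336), 89.98249816894531) [-16.06131601   8.59829135  61.61660411]
plane [8.43848498e-04 3.04128304e-02 6.17545056e+01]
6 rows:
  0.23 0.75 0.09 -0 -0.01 -0; 0.23 0.75 0.09 -0 -0.01 -0; 0.23 0.75 0.09 -0 -0.01 -0; 0.23 0.75 0.09 -0 -0.01 -0; 0.23 0.75 0.09 -0 -0.01 -0
  0.23 0.75 0.09 -0 -0.01 -0
```

The grip is good, and the blank centre sits 2.4 mm toward −x in the tool. I'll move it over the column.

```bash
cat >> plan.py <<'E'
Pm=np.array([556.1,-306.6,250.])
E
python3 - <<'E'
from plan import *
p,R=cur(); rows(p,R,Pm,Rv,6)
E
```

```text
6 rows:
  0.24 0.75 -0.02 -0 -0.01 -0; 0.24 0.75 -0.02 -0 -0.01 -0; 0.24 0.75 -0.02 -0 -0.01 -0; 0.24 0.75 -0.02 -0 -0.01 -0; 0.24 0.75 -0.02 -0 -0.01 -0
  0.24 0.75 -0.02 -0 -0.01 -0
```

send_rows:
  series: "0.24 0.75 -0.02 0 -0.01 0; 0.24 0.75 -0.02 0 -0.01 0; 0.24 0.75 -0.02 0 -0.01 0; 0.24 0.75 -0.02 0 -0.01 0; 0.24 0.75 -0.02 0 -0.01 0"

```text
t: 14.95
eef_pos: [553.9, -261.1, 247.6]
tcp_rot: [-3.139, 0.007, -0.296]
ft_force: [0.4, -0.1, -1.2]
opening: 0.673
grip_force: 30.0
```

send_rows:
  series: "0.24 0.75 -0.02 0 -0.01 0; 0 0 0 0 0 0; 0 0 0 0 0 0"

```text
t: 15.32
eef_pos: [554.7, -306.5, 249.0]
tcp_rot: [-3.138, 0.009, -0.296]
ft_force: [-0.4, 0.7, -1.9]
opening: 0.67
grip_force: 30.0
```

```bash
python3 - <<'E'
from plan import *
s=env.state();p,R=cur();print(p,s['tcp_rot'],s['ft_force'],s["joints"]); rows(p,R,Pm-[0,0,25],Rv,2)
c,X=cam("side"); save("side7.png",c["color"][215:365,230:400],4.5)
x=X.reshape(-1,3)-[553.6,-306,0]; l=np.c_[x@rm,x@np.array([-rm[1],rm[0],0]),x[:,2]]
q=l[(l[:,2]>180)&(l[:,2]<196)&(abs(l[:,0])<60)&(abs(l[:,1])<36)]; print(cv2.minAreaRect(q[:,:2].astype(np.float32)),np.percentile(q,[1,50,99],0).round(1).tolist())
E
```

```text
[ 554.68430882 -306.51217565  249.04669176] [-3.13848819  0.00872094 -0.29587268] [-0.36127023  0.70183183 -1.93376149] [-6.09084928e-01  5.48830275e-01  1.57945176e+00  3.12157417e-04
  1.02256382e+00  1.25743369e+00]
2 rows:
  0.01 -0 0.2 -0.01 0.02 -0; 0.01 -0 0.2 -0.01 0.02 -0
((-1.4481391906738281, -0.7345428466796875), (69.07840728759766, 100.14327239990234), 89.90996551513672) [[-51.1, -34.5, 180.4], [-20.6, -10.8, 187.4], [47.0, 32.5, 190.4]]
```

View pics/side7.png

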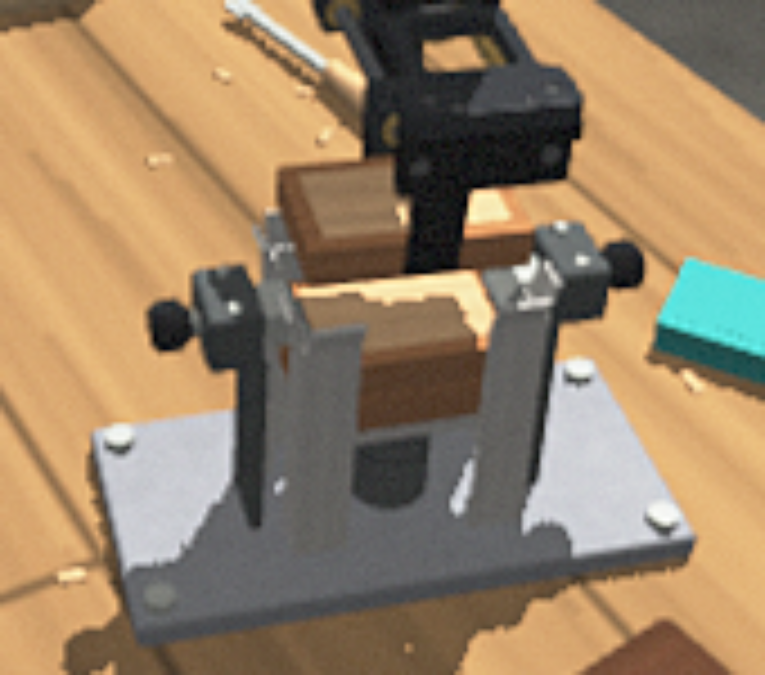

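The blank (crop 280–530, 160–290) is held level and aligned over the column, and the stack lies below at (400,310). I'll lower it into the mouth.

send_rows:
  series: "0.01 0 0.2 -0.01 0.02 0; 0.01 0 0.2 -0.01 0.02 0; 0 0 0.05 0 0 0; 0 0 0 0 0 0"

```text
t: 15.88
eef_pos: [556.2, -307.1, 223.5]
tcp_rot: [3.14, -0.0, -0.295]
ft_force: [0.4, -0.8, -0.2]
opening: 0.668
grip_force: 30.0
```

send_rows:
  series: "0 0 0.05 0 0 0; 0 0 0.05 0 0 0; 0 0 0 0 0 0"

```text
t: 16.25
eef_pos: [556.2, -307.2, 218.5]
tcp_rot: [3.14, -0.002, -0.296]
ft_force: [-1.5, 1.7, 5.6]
opening: 0.67
grip_force: 30.0
```

send_rows:
  series: "0 0 0.05 0 0 0; 0 0 0.05 0 0 0; 0 0 0 0 0 0"

```text
t: 16.62
eef_pos: [556.8, -306.9, 212.7]
tcp_rot: [3.141, -0.003, -0.295]
ft_force: [3.5, 4.6, 4.3]
opening: 0.671
grip_force: 30.0
```

send_rows:
  series: "0 0 0.05 0 0 0; 0 0 0.05 0 0 0; 0 0 0 0 0 0"

```text
t: 17.0
eef_pos: [556.9, -306.8, 206.8]
tcp_rot: [3.141, -0.004, -0.295]
ft_force: [2.8, 5.7, 5.9]
opening: 0.671
grip_force: 30.0
```

send_rows:
  series: "0 -0.01 0.05 0 0 0; 0 0 0.05 0 0 0; 0 0 0 0 0 0"

```text
t: 17.38
eef_pos: [557.0, -306.7, 200.8]
tcp_rot: [3.14, -0.003, -0.295]
ft_force: [2.6, 2.0, 5.1]
opening: 0.672
grip_force: 30.0
```

send_rows:
  series: "0 0 0.05 0 0 0; 0 0 0.05 0 0 0; 0 0 0 0 0 0"

```text
t: 17.75
eef_pos: [557.3, -306.8, 195.1]
tcp_rot: [3.14, -0.005, -0.295]
ft_force: [3.5, 1.8, 7.0]
opening: 0.674
grip_force: 30.0
```

send_rows:
  series: "0 0 0.05 0 0 0; 0 0 0.03 0 0 0; 0 0 0 0 0 0"

```text
t: 18.12
eef_pos: [557.5, -306.8, 190.7]
tcp_rot: [3.139, -0.005, -0.295]
ft_force: [4.1, 2.4, 10.2]
opening: 0.673
grip_force: 30.0
```

send_rows:
  series: "0 0 0.04 0 0 0; 0 0 0.04 0 0 0; 0 0 0 0 0 0"

```text
t: 18.5
eef_pos: [557.6, -306.9, 186.1]
tcp_rot: [3.139, -0.006, -0.295]
ft_force: [5.1, 3.3, 11.0]
opening: 0.669
grip_force: 30.0
```

send_rows:
  series: "0 0 0.03 0 0 0; 0 0 0.02 0 0 0; 0 0 0 0 0 0"

```text
t: 18.88
eef_pos: [557.6, -306.9, 183.4]
tcp_rot: [3.139, -0.006, -0.295]
ft_force: [3.2, 2.2, 13.5]
opening: 0.673
grip_force: 30.0
```

```bash
cat > face.py <<'E'
from plan import *
s=env.state();print(s['eef_pos'],s['ft_force'],s['opening'],s['t'])
c,X=cam("side"); np.save("f.npy",c["color"])
x=X.reshape(-1,3)-[553.6,-306,0]; l=np.c_[x@rm,x@np.array([-rm[1],rm[0],0]),x[:,2]]
for a,b in((-44,-20),(20,44)):
    q=l[(l[:,2]>108)&(l[:,2]<132)&(l[:,0]>a)&(l[:,0]<b)&(abs(l[:,1])<24)]; print(len(q),"face z",np.median(q[:,2]).round(2))
E
python3 face.py
```

```text
[ 557.63206407 -306.90339954  183.35092498] [ 3.21464987  2.2159738  13.48961276] 0.6725613844837522 18.875
120 face z 123.77
20 face z 124.55
```

send_rows:
  series: "0 0 0.03 0 0 0; 0 0 0 0 0 0"

```text
t: 19.18
eef_pos: [557.6, -306.9, 181.6]
tcp_rot: [3.139, -0.006, -0.295]
ft_force: [2.6, 2.7, 13.9]
opening: 0.674
grip_force: 30.0
```

send_rows:
  series: "0 0 0.03 0 0 0; 0 0 0 0 0 0"

```text
t: 19.42
eef_pos: [557.6, -306.9, 179.8]
tcp_rot: [3.139, -0.006, -0.295]
ft_force: [3.2, 3.6, 13.8]
opening: 0.671
grip_force: 30.0
```

```bash
python3 face.py; python3 -c "
from h import *
save('side8.png',np.load('f.npy')[215:345,240:390],5.2)"
```

```text
[ 557.63277943 -306.92714992  179.78500661] [ 3.16824716  3.61088004 13.76832824] 0.671043854689583 19.425
91 face z 120.37
16 face z 120.48
```

View pics/side8.png

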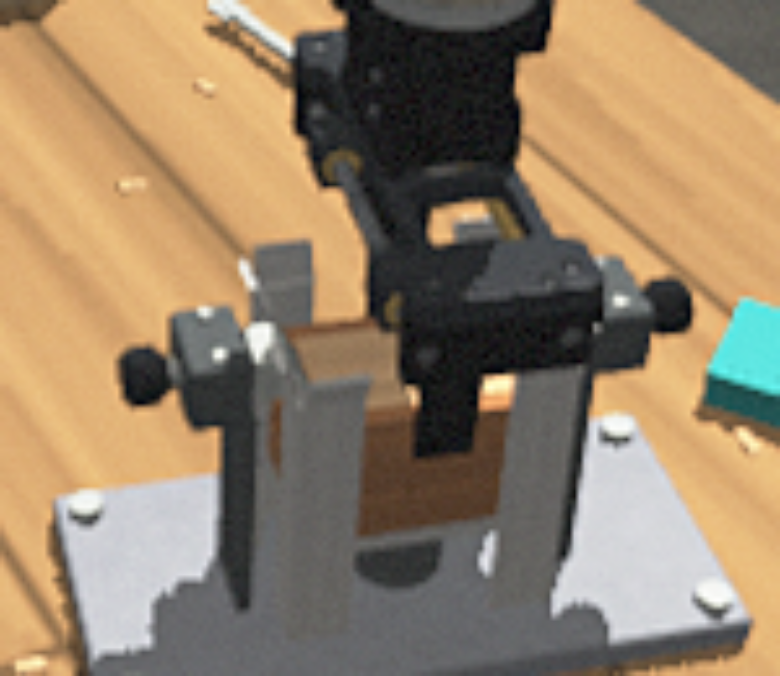

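The blank (crop 280–510, 320–530) is now at the level where the old stack top sat latched. One small extra press, then I'll release.

send_rows:
  series: "0 0 0.02 0 0 0; 0 0 0 0 0 0; 0 0 0 0 0 0"

```text
t: 19.85
eef_pos: [557.6, -306.9, 178.6]
tcp_rot: [3.139, -0.006, -0.295]
ft_force: [3.7, 3.4, 14.1]
opening: 0.671
grip_force: 30.0
```

```bash
python3 face.py
```

```text
[ 557.62675151 -306.92678202  178.60652871] [ 3.7149304   3.44300895 14.09753094] 0.6707372533531131 19.85
87 face z 119.21
17 face z 119.33
```

send_rows:
  series: "0 0 0 0 0 0; 0 0 0 0 0 0; 0 0 0 0 0 0; 0 0 0 0 0 0"
  fingers: 1

```text
t: 20.4
eef_pos: [556.2, -306.8, 176.1]
tcp_rot: [3.14, -0.001, -0.296]
ft_force: [-0.5, 0.2, -1.2]
opening: 0.989
grip_force: 0.0
```

send_rows:
  series: "0 0 -0.3 0 0 0; 0 0 -0.8 0 0 0; 0 0 -0.9 0 0 0; 0 0 -0.9 0 0 0; 0 0 0 0 0 0"

```text
t: 21.02
eef_pos: [556.7, -306.7, 356.2]
tcp_rot: [3.137, -0.009, -0.295]
ft_force: [0.3, -0.2, -0.8]
opening: 0.996
grip_force: 0.0
```

```bash
python3 face.py; python3 -c "
from h import *
save('side9.png',np.load('f.npy')[215:345,240:390],5.2)"
```

```text
[ 556.68488427 -306.67638811  356.20673891] [ 0.27053099 -0.24839897 -0.83286505] 0.9962599400444119 21.025
100 face z 121.19
164 face z 121.16
```

View pics/side9.png

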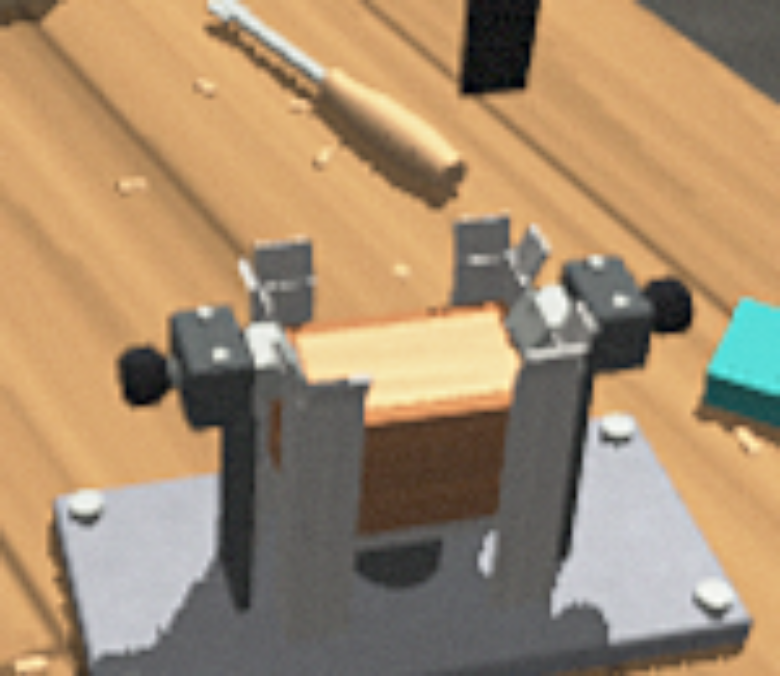

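The blank lies flat in the column (crop 290–520, 305–530). Its face reads 121.2 mm at both ends, the same level the latched stack top had before. It rose against the spring and was held by both catches, and the gripper is clear of everything.

```bash
python3 -c "
from cell import env
print(env.job_done())"
```

```text
the job is handed in; nothing more can be done
None
```

The square-cornered blank is in the magazine, face up. Its face reads level at both ends and at the same height as the previously latched top blank, so both catches appear to have snapped shut over it. The arched blank stayed in the rack, and the job was handed in at about 21 s.

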